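# Clip the lot tag onto the pack tray's loop

## Task

Take the tag with the sprung snap hook out of its rack and push its gate side onto the top bar of the steel loop on the battery-pack tray until the gate flicks shut behind the bar, then let go so that the tag hangs still and upright from the loop. The loop bends easily: feel your way and press on it with no more than about 15 N. Leave everything else where it is.

Things in the scene. Friction and masses are not known exactly. Their poses are not given: they have to be found in the camera images.
- tag: tag with snap hook, one rigid piece, 0.12 to 0.21 kg, standing in a rack slot. Origin: middle of its bottom edge; z up, x to the gate side, y across its thickness (it lies flat in the x-z plane). Aluminium plate 50 (x) x 5 x 47 tall; above it a steel hook 10 thick, x -18 to 23, z 45 to 96: lip with top at z 57, spine at x -18 to -6, crown above z 86, nose at x 14 to 23 down to z 80
- tab (a point): middle of the top of the tag's black thumb tab, 122 above its bottom edge; axes as the tag. The tab is 28 wide (x) x 11 thick (y) and 26 tall: the place to grip, fingers closing along y
- throat (a point): middle of the flat underside of the hook's crown, 86 above the tag's bottom edge; axes as the tag. The hook hangs with this on the loop's bar; the bar's centre has room from x -3 (at the spine) to x 11 (at the nose)
- mouth (a point): where the bar should enter: on the shut gate (x 18), 73 above the tag's bottom edge; axes as the tag. The mouth, from lip to nose, is 23 tall. A 6 mm bar entering with its centre from 3 below to 3 above this point swings the gate in and passes over its tip 10 to 18 in. This takes about 8 N, up to 12 N when it enters lowest; lower still it jams; past the gate, the bar stops at the spine 21 in
- gate (a joint): the hook's sprung gate, a steel bar 21 long hinged at the lip (x 18, z 57.5 of the tag), standing up to the nose; 0 is shut, grows to 1.35 rad as it is pushed inwards (towards the spine); its spring flicks it shut (below 0.05) once the bar is past its tip
- tray: fixed grey tray 200 (x) x 170 (y) x 22 tall; packs on its far half (+x), on the near half a steel loop on a stalk. Origin: centre of its underside; the hook goes on along +x of the tray. The loop is an upside-down U of 6 mm round bar, 48 wide between its legs and 105 tall, its level top bar along the tray's y
- loop_nominal (a point): fixed point of the tray where the centre of the loop's top bar would be if its stalk stood upright: 45 before the tray's centre, 165 above the table; axes as the tray (the bar runs along y). The real bar stands up to 27 nearer or farther along x, and up to 3 lower the more it leans: see stalk_foot
- stalk_foot (a point): fixed point of the tray: the stiff clamp pivot of the loop's stalk, 42 above the table. The stalk has been left leaning up to 0.22 rad forwards or back (along x); this lean is NOT measured. It holds against pushes under 15 N. The loop itself is sprung on the stalk (pivot 60 above the table): its bar gives along x by about 0.5 mm per newton and springs back
- rack: fixed aluminium tag rack 70 (x) x 170 (y), 34 tall, with two slots along its x, 90 apart (y -45 and 45), each about 8 wide and 58 long with floor 8 above the table; the tags stand in them with some play, gate side to the rack's +x. Origin: centre of its underside
- plain_tag: a like tag with a bent open wire on top instead of a snap hook and tab, about 75 tall, in the rack's other slot; not to be moved. Origin: middle of its bottom edge
- pack_left: loose battery pack 65 x 74 x 37 tall on the tray; origin under its centre
- pack_right: loose battery pack 65 x 74 x 37 tall on the tray; origin under its centre
- spare_pack: small loose two-cell pack 65 (x) x 37 x 19 tall on the table between tray and rack; origin under its centre
- tape: roll of amber tape lying flat, 90 across, 20 tall, beyond the tray and rack; origin under its centre
- driver: screwdriver lying on the table at the left; origin under its middle
- flux: small white bottle 44 across, 90 tall, standing at the right; origin under its centre

How it is judged:
By the outcome, as a careful person would: the job done as asked, in the order asked, and still so for the second after the job is handed in, with the robot touching nothing.
It also fails if it takes over 54 s, if anything falls off the work surface, if the arm or the gripper's body presses on something with over 40 N, if the wrist force passes 120 N, or if a joint passes its speed limit or range.

## Robot

A 6-joint arm with a two-finger parallel gripper is mounted at the origin on the work surface. World frame = base frame: x ahead of the robot, y to its left, z up, the work surface at z = 0. Lengths are in m, angles in rad, forces in N, time in s.
With the tool pointing down it reaches from about 0.425 to 0.95 m from the base axis. Payload 14.7 kg.
Tool frame: the origin (TCP) lies between the finger pads; the fingertips stand 22 mm ahead of it and the grasp point (between the pads) lies 3 mm ahead of it; z points along the fingers, y is the line along which they close (so a half turn about z gives the same grasp; the last joint's range is limited). The gripper opens to 85 mm and grips with 20 to 120 N. Pads are 22 mm wide; open, the fingers measure 114 mm over their backs; the gripper's body (76 mm by 85 mm) begins 54 mm behind the grasp point. The pads swing forward as they close: fully open they stand 13 mm farther back than shut.
Start: joints at [1.098, 0.48, 1.596, -0, 1.065, -0.047], TCP at [0.268, 0.592, 0.231] pointing down, gripper open.
Joint ranges: [-2.75, 2.75], [-0.82, 2.05], [0.23, 2.67], [-1.56, 4.7], [0.09, 2.69], [-2.92, 2.92]. Speed limits (rad/s): [1.89, 1.89, 2.39, 3.01, 3.01, 3.01].

## Interface

Orientations are given as a unit quaternion [w, x, y, z].
In Python, from workcell import * gives the robot as it stands.
- The arm moves only by the tool carry_out, never from a script. Its argument "increments" is a list of rows, each a list of 3 entries, a list of its own where there are three numbers: the shift along the world's x, y, z in m, then the turn, a rotation vector about the world's x, y, z in degrees, then the closure, from 0 (fully open) to 1 (shut). In form: [[[x, y, z], [wx, wy, wz], gripper], ...]. A call has exactly 5 rows; each row is the pose to reach, as a shift and turn from the pose commanded when the call began; what a row does not reach only later rows make up. A row lasts 1/10 s, in which the tool goes at most 50 mm and 8.59 degrees, less where a joint would pass 70% of its speed; a pose out of reach is approached as far as the arm can. A call with a gripper value outside its range is refused whole. The fingers move at their own pace and stop on an object; "force" is the grip in N (left out, the last holds). Time passes only in rows, so rows that repeat a pose let the fingers close, or fill a call up. It gives the time, the measured TCP pose, the force, the opening and the grip force at its end, in the units of the state.
- get_obs(): the state, without advancing time (a new reading comes with each control period).
- get_image(name): name is "scene" or "top" or "wrist"; returns a dict with "color" (384x512x3 uint8, red, green, blue), "fx", "fy", "cx", "cy" (pixels), "D" ([k1, k2, p1, p2, k3] as OpenCV has them; the pictures are not rectified), "R" (3x3) and "t" (3): a world point X has camera coordinates R X + t; the wrist camera has in their place "hand_eye" (4x4, takes a point from camera to tool coordinates, whose origin is the TCP and whose axes are the flange's). Camera axes: x right, y down, z forward; pixel columns grow to the right and rows downward; lengths in m; the calibration is good to about 2 mm. A picture is of the moment at which its call begins: read the wrist's pose just before it. There is no depth.
- finish_job(): hands the job in; it is judged then, once.
Trained networks look in a picture, given as the dict that the camera call returned (one of the last four; its "shot" number tells which), for a name from the list of things; names that differ only in an ending like _2 or _b are one class to them, and where a whole thing is asked for, a point or a joint stands for the part that bears it (a point fixed in the world has none). Each returns a list of dicts, best first, with "conf" (0 to 1); they miss things now and then, are a little off and sometimes report something else, mostly with a low value. They report only what shows in the picture. A call takes as long as a camera call.
- look_for(thing, picture): "pixel" ([column, row] in pixels, amid what is visible of it).
- landmark_of(thing, picture): "pixel" ([column, row] in pixels: a listed point, or the origin of a listed thing).
The state is a dict: "t": time; "q": joint angles; "joint_vel": joint speeds; "joint_torque": joint torques, N m; "position": TCP position; "orientation": TCP orientation; "ft_force": force on the tool from outside, world axes, zero at the start; "wrist_torque": the same for the moment, N m; "opening": opening from 0.0 (shut) to 1.0 (fully open); "grip_force": force on a finger pad.
Only numpy, scipy, OpenCV 4.12 (cv2) and the standard library are available. Lean on these libraries where they do the work, as an engineer would, in place of code of your own. Each camera call takes 0.05 s, during which the arm holds its last target. There are 200 camera calls.

## Working session

There is one attempt and no reset: what is moved stays moved. The work goes in short steps, Python scripts to look and compute and a tool call to move; the robot and the scene stay as the last step left them, time stands still between calls to the robot, and variables do not carry over. Pictures are saved under pics/ and viewed, at most 10 in all, crops included, and the job is handed in when it is done.

Besides the shell and the picture viewer there is one more tool, called after "Request:" as a command line: name --argument value ..., lists and objects as JSON in quotes. carry_out: Moves the arm, as the interface text tells. Its arguments: {"type":"object","properties":{"increments":{"type":"array","items":{"type":"array"}},"force":{"type":"number"}},"required":["increments"]}

```bash
mkdir -p pics; cat > h.py <<'E'
from workcell import *
import numpy as np, cv2
from scipy.spatial.transform import Rotation as Ro
def cam(im,obs=None):
    K=np.array([[im["fx"],0,im["cx"]],[0,im["fy"],im["cy"]],[0,0,1]]);D=np.array(im["D"],float)
    if "R" in im: R=np.array(im["R"]);t=np.array(im["t"])
    else:
        w,x,y,z=obs["orientation"];T=np.eye(4);T[:3,:3]=Ro.from_quat([x,y,z,w]).as_matrix();T[:3,3]=obs["position"]
        M=np.linalg.inv(T@np.array(im["hand_eye"]));R=M[:3,:3];t=M[:3,3]
    return K,D,R,t
def proj(c,X):
    K,D,R,t=c
    return cv2.projectPoints(np.atleast_2d(np.array(X,float)),cv2.Rodrigues(R)[0],t,K,D)[0][:,0]
def ray(c,p):
    K,D,R,t=c
    u=cv2.undistortPoints(np.array([[p]],float),K,D)[0,0]
    d=R.T@np.array([u[0],u[1],1]);return -R.T@t,d/np.linalg.norm(d)
def onz(c,p,z):
    o,d=ray(c,p);return o+d*(z-o[2])/d[2]
def tri(rs):
    A=sum(np.eye(3)-np.outer(d,d) for o,d in rs);b=sum((np.eye(3)-np.outer(d,d))@o for o,d in rs)
    X=np.linalg.solve(A,b);return X,[float(np.linalg.norm((np.eye(3)-np.outer(d,d))@(X-o))) for o,d in rs]
def save(im,n,box=None,s=1):
    a=im["color"][:,:,::-1]
    if box: a=a[box[1]:box[3],box[0]:box[2]]
    cv2.imwrite(f"pics/{n}.png",cv2.resize(a,None,fx=s,fy=s,interpolation=cv2.INTER_CUBIC))
E
cat > a.py <<'E'
from h import *
np.set_printoptions(precision=4,suppress=True)
o=get_obs();print(o)
C={};I={}
for n in("scene","top"):
    I[n]=get_image(n);C[n]=cam(I[n]);save(I[n],n+"0")
    print(n,-C[n][2].T@C[n][3])
for th in["tag","tab","throat","mouth","tray","loop_nominal","stalk_foot","rack","plain_tag","spare_pack","pack_left","pack_right","tape","flux"]:
    rs=[]
    for n in C:
        L=landmark_of(th,I[n])
        print(th,n,[(np.round(l["pixel"],1),round(l["conf"],2)) for l in L[:2]])
        if L: rs.append(ray(C[n],L[0]["pixel"]))
    if len(rs)==2: print("   ",*tri(rs))
E
python3 a.py; python3 -c "
import cv2,numpy as np
cv2.imwrite('pics/both.png',cv2.imread('pics/scene0.png'))"
```

```text
{'t': 0.0, 'q': array([ 1.0984,  0.4809,  1.5969, -0.    ,  1.0651, -0.0466]), 'joint_vel': array([-0.0006, -0.0005, -0.0012,  0.0019,  0.0003,  0.0003]), 'joint_torque': array([ -0.0014, -95.0623, -43.0191,  -0.0001,   0.0121,  -0.    ]), 'position': array([0.2683, 0.5916, 0.2299]), 'orientation': array([-0.0002,  0.2113,  0.9774, -0.0006]), 'ft_force': array([ 0.2498, -0.1382, -0.8804]), 'wrist_torque': array([ 0.0457,  0.0057, -0.0317]), 'grip_force': 0.0, 'opening': 0.996084499857156}
scene [ 1.7314 -0.599   0.9211]
top [0.391  0.0047 1.3294]
tag scene [(array([313.6, 190.3]), 0.71), (array([209.6, 241.5]), 0.18)]
tag top [(array([180.4, 224.5]), 0.63)]
    [0.562  0.2545 0.0081] [0.0003443021002545849, 0.0003443021002545279]
tab scene [(array([314. , 156.1]), 0.56)]
tab top [(array([173.7, 220.4]), 0.55), (array([305.8, 218. ]), 0.4)]
    [0.5591 0.2498 0.1427] [0.0005668558023961451, 0.0005668558023962134]
throat scene [(array([317.9, 168.5]), 0.47)]
throat top [(array([176.8, 221.1]), 0.61)]
    [0.5661 0.2558 0.0952] [0.007094430820665222, 0.007094430820665358]
mouth scene [(
[... 1378 characters left out ...]
pack_left top [(array([285.3, 192.9]), 0.71)]
    [ 0.6458 -0.1095  0.0075] [0.0016344984458596635, 0.001634498445859672]
pack_right scene [(array([206.8, 242. ]), 0.72)]
pack_right top [(array([306.7, 192.1]), 0.83), (array([258.1, 241.2]), 0.7)]
    [ 0.6418 -0.1857  0.0094] [0.000838544574303229, 0.0008385445743032792]
tape scene [(array([285.1, 252.8]), 0.62)]
tape top [(array([249.1, 157.6]), 0.73), (array([256.6, 242. ]), 0.41)]
    [ 0.7846  0.0034 -0.0079] [0.002166245468888229, 0.0021662454688883832]
flux scene [(array([111.7, 249.6]), 0.71)]
flux top [(array([135.2, 257.1]), 0.56), (array([388.3, 227.9]), 0.49)]
    [ 0.4923 -0.0573  0.1272] [0.4130043627141339, 0.4130043627141339]
```

```bash
python3 - <<'E'
import cv2,numpy as np
a=cv2.imread('pics/scene0.png')[120:280,150:350];b=cv2.imread('pics/top0.png')[150:270,150:350]
f=lambda x:cv2.resize(x,None,fx=3,fy=3,interpolation=cv2.INTER_CUBIC)
a=cv2.resize(a,None,fx=2,fy=2,interpolation=cv2.INTER_CUBIC);b=cv2.resize(b,None,fx=2,fy=2,interpolation=cv2.INTER_CUBIC)
cv2.imwrite('pics/m.png',np.vstack([a,b]))
E
```

```text
(no output)
```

View pics/m.png

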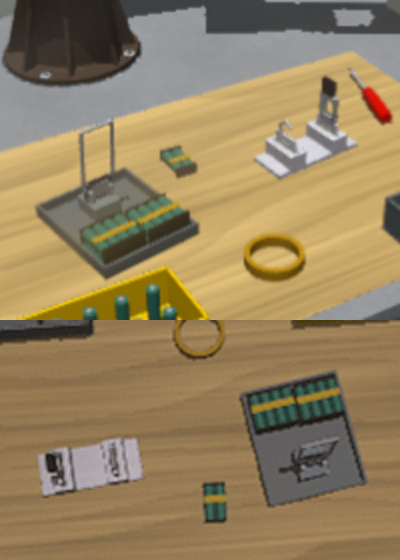

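```bash
python3 - <<'E'
from h import *
np.set_printoptions(precision=4,suppress=True)
im=get_image("wrist");print(im["hand_eye"],im["fx"],im["cx"],im["cy"])
# yaw of rack/tray from top image: print look-for + edges via brightness contours
t=get_image("top");c=cam(t);g=t["color"].astype(int)
def rect(mask,z,n):
    m=mask.astype(np.uint8);m=cv2.morphologyEx(m,cv2.MORPH_CLOSE,np.ones((5,5)))
    cs=max(cv2.findContours(m,cv2.RETR_EXTERNAL,cv2.CHAIN_APPROX_NONE)[0],key=cv2.contourArea)
    P=np.array([onz(c,p[0].astype(float),z)[:2] for p in cs],np.float32)*1000
    print(n,cv2.minAreaRect(P))
sub=np.zeros(g.shape[:2],bool);sub[205:240,160:225]=1
rect(sub&(g.min(2)>140),0.02,"rack")
sub[:]=0;sub[170:260,262:345]=1
rect(sub&((g[:,:,0]-g[:,:,2])<25),0.015,"tray")
E
```

```text
[[ 0.0003 -0.9628 -0.2703  0.0677]
 [ 1.      0.0005 -0.0006  0.0013]
 [ 0.0007 -0.2703  0.9628 -0.1425]
 [ 0.      0.      0.      1.    ]] 345.53888878380076 254.85013395166064 192.35684897017686
rack ((564.8436889648438, 204.39633178710938), (73.73177337646484, 168.66648864746094), 5.773157596588135)
tray ((586.556396484375, -158.94973754882812), (200.80857849121094, 173.39039611816406), 9.602510452270508)
```

Request:
carry_out --increments '[[[0.027,-0.034,0.004],[0,0,3],0],[[0.054,-0.068,0.008],[0,0,6],0],[[0.082,-0.102,0.012],[0,0,9],0],[[0.109,-0.137,0.016],[0,0,12],0],[[0.136,-0.171,0.02],[0,0,15],0]]'

```text
t: 2.1
position: [0.4053, 0.4195, 0.2509]
orientation: [0.0, 0.081, 0.997, 0.0]
ft_force: [0.1, 0.2, -0.4]
opening: 1.001
grip_force: 0.0
```

Request:
carry_out --increments '[[[0.027,-0.034,0.004],[0,0,3],0],[[0.054,-0.068,0.008],[0,0,6],0],[[0.082,-0.102,0.012],[0,0,9],0],[[0.109,-0.137,0.016],[0,0,12],0],[[0.136,-0.171,0.02],[0,0,15.2],0]]'

```text
t: 2.6
position: [0.5414, 0.2483, 0.2709]
orientation: [0.0, -0.052, 0.999, 0.0]
ft_force: [0.5, 0.1, -0.9]
opening: 1.001
grip_force: 0.0
```

```bash
cat > look.py <<'E'
from h import *
import sys,json
np.set_printoptions(precision=4,suppress=True)
# usage: look.py picname thing...
o=get_obs();im=get_image("wrist");c=cam(im,o);save(im,sys.argv[1])
print("t",round(o["t"],2),"pos",o["position"],"q6",o["q"][5],"rot",Ro.from_quat(np.roll(o["orientation"],-1)).as_matrix().round(4).tolist())
R={}
try: R=json.load(open("rays.json"))
except Exception: pass
for th in sys.argv[2:]:
    L=landmark_of(th,im)
    print(th,[(np.round(l["pixel"],1),round(l["conf"],2)) for l in L[:3]])
    if L:
        r=ray(c,L[0]["pixel"]);R.setdefault(th,[]).append([list(r[0]),list(r[1]),L[0]["conf"]])
        rs=[(np.array(a),np.array(b)) for a,b,cf in R[th] if cf>.4]
        if len(rs)>1: print("   ",*tri(rs))
json.dump(R,open("rays.json","w"))
np.savez("pics/"+sys.argv[1]+".npz",K=c[0],D=c[1],R=c[2],t=c[3])
E
rm -f rays.json; python3 look.py w1 tag tab throat mouth rack plain_tag
```

```text
t 2.6 pos [0.5414 0.2483 0.2709] q6 -1.2950423778347626 rot [[-0.9947, -0.1032, 0.0003], [-0.1032, 0.9947, 0.0001], [-0.0003, 0.0001, -1.0]]
tag [(array([254.9, 167. ]), 0.66)]
tab [(array([253.9, 197.7]), 0.78)]
throat [(array([254.2, 187.4]), 0.68)]
mouth []
rack [(array([217.7, 169.8]), 0.66)]
plain_tag [(array([179.2, 169.3]), 0.67)]
```

View pics/w1.png

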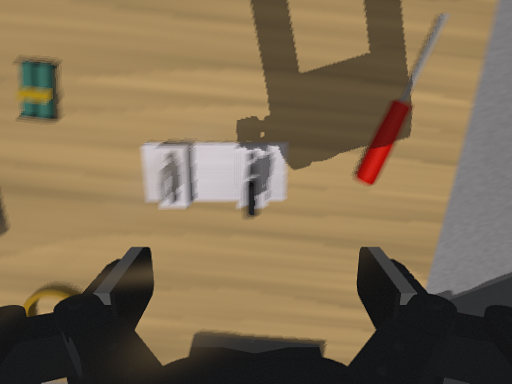

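Request:
carry_out --increments '[[[-0.03,0.03,-0.02],[0,0,0],0],[[-0.06,0.06,-0.04],[0,0,0],0],[[-0.06,0.06,-0.04],[0,0,0],0],[[-0.06,0.06,-0.04],[0,0,0],0],[[-0.06,0.06,-0.04],[0,0,0],0]]'

```text
t: 3.45
position: [0.4807, 0.3105, 0.2311]
orientation: [0.0, -0.051, 0.999, 0.0]
ft_force: [0.8, 0.4, -0.3]
opening: 1.004
grip_force: 0.0
```

```bash
python3 look.py w2 tag tab throat mouth rack plain_tag
```

```text
t 3.45 pos [0.4807 0.3105 0.2311] q6 -1.152393917159309 rot [[-0.9948, -0.1022, 0.0009], [-0.1022, 0.9948, 0.0003], [-0.0009, 0.0002, -1.0]]
tag [(array([193.9, 221.1]), 0.78)]
    [0.5558 0.2503 0.0101] [0.00021353486301919106, 0.00021353486301908619]
tab [(array([170.1, 281.2]), 0.81), (array([184.2, 270.1]), 0.36), (array([180.4, 259.7]), 0.24)]
    [0.5589 0.2511 0.1323] [0.0016985386422597986, 0.0016985386422598751]
throat [(array([177.9, 258.6]), 0.68)]
    [0.5586 0.2504 0.0958] [0.0004293536921239603, 0.00042935369212406313]
mouth [(array([181.6, 268.5]), 0.77)]
rack [(array([154.4, 222.2]), 0.93)]
    [0.564  0.2056 0.0061] [0.001079745657519427, 0.0010797456575195761]
plain_tag [(array([115.5, 224.2]), 0.87)]
    [0.5688 0.1611 0.0086] [0.0006083924223828954, 0.0006083924223828986]
```

Request:
carry_out --increments '[[[0.03,-0.045,0],[0,0,0],0],[[0.06,-0.09,0],[0,0,0],0],[[0.06,-0.09,0],[0,0,0],0],[[0.06,-0.09,0],[0,0,0],0],[[0.06,-0.09,0],[0,0,0],0]]'

```text
t: 4.3
position: [0.5401, 0.2202, 0.2305]
orientation: [-0.0, -0.05, 0.999, 0.0]
ft_force: [-0.2, -0.3, -0.5]
opening: 1.006
grip_force: 0.0
```

```bash
python3 look.py w3 tag tab throat mouth rack plain_tag; python3 - <<'E'
import cv2,numpy as np
f=lambda n:cv2.resize(cv2.imread(f'pics/{n}.png')[90:290,110:400],None,fx=2,fy=2,interpolation=cv2.INTER_CUBIC)[:, :]
cv2.imwrite('pics/w23.png',cv2.resize(np.vstack([f('w2'),f('w3')]),(435,600)))
E
```

```text
t 4.3 pos [0.5401 0.2202 0.2305] q6 -1.336605424835517 rot [[-0.995, -0.1004, -0.0004], [-0.1004, 0.995, 0.0002], [0.0004, 0.0003, -1.0]]
tag [(array([280.6, 176.5]), 0.93)]
    [0.5548 0.2503 0.0113] [0.0008720536335059671, 0.00033156661647325156, 0.001201187108507317]
tab [(array([290.9, 219.9]), 0.85)]
    [0.5597 0.2506 0.13  ] [0.0014629309203166628, 0.002052508515098581, 0.0007297094924832133]
throat [(array([285.4, 207.6]), 0.73)]
    [0.5608 0.2498 0.0921] [0.0015138569459675576, 0.00016770428651594754, 0.0015136412240706165]
mouth []
rack [(array([240.2, 179.7]), 0.62)]
    [0.5625 0.2066 0.01  ] [0.0014291123362644303, 0.0010524612647999539, 0.0008087272448963096]
plain_tag [(array([196.3, 183. ]), 0.67)]
    [0.5705 0.1598 0.005 ] [0.0012876118860544136, 0.0004098534610831622, 0.0011307533463168617]
```

View pics/w23.png

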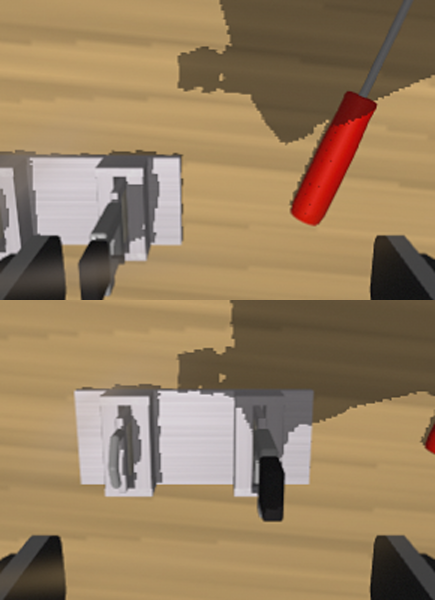

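Request:
carry_out --increments '[[[0.019,0.03,-0.02],[0,0,0],0.3],[[0.019,0.03,-0.05],[0,0,0],0.5],[[0.019,0.03,-0.08],[0,0,0],0.5],[[0.019,0.03,-0.1065],[0,0,0],0.5],[[0.019,0.03,-0.1065],[0,0,0],0.5]]' --force 40

```text
t: 5.15
position: [0.5572, 0.2495, 0.1209]
orientation: [-0.003, -0.051, 0.999, -0.001]
ft_force: [-1.0, 0.7, 0.3]
opening: 0.507
grip_force: 0.0
```

Request:
carry_out --increments '[[[0,0,0],[0,0,0],0.7],[[0,0,0],[0,0,0],0.8],[[0,0,0],[0,0,0],0.9],[[0,0,0],[0,0,0],1],[[0,0,0],[0,0,0],1]]' --force 40

```text
t: 5.65
position: [0.5605, 0.2504, 0.1259]
orientation: [0.001, -0.051, 0.999, 0.0]
ft_force: [0.1, -0.3, 7.3]
opening: 0.105
grip_force: 40.0
```

Request:
carry_out --increments '[[[0,0,0.015],[0,0,0],1],[[0,0,0.045],[0,0,0],1],[[0,0,0.085],[0,0,0],1],[[-0.01,-0.02,0.12],[0,0,0],1],[[-0.02,-0.05,0.14],[0,0,0.8],1]]' --force 90

```text
t: 6.15
position: [0.5403, 0.2007, 0.2684]
orientation: [0.002, -0.058, 0.998, 0.001]
ft_force: [1.2, -0.3, -2.3]
opening: 0.078
grip_force: 88.4
```

Request:
carry_out --increments '[[[-0.01,-0.045,0],[0,0,0.8],1],[[-0.02,-0.09,0],[0,0,1.6],1],[[-0.03,-0.135,0],[0,0,2.4],1],[[-0.04,-0.18,0],[0,0,3.1],1],[[-0.04,-0.2,0],[0,0,3.1],1]]'

```text
t: 6.65
position: [0.498, -0.003, 0.2656]
orientation: [0.0, -0.084, 0.996, -0.0]
ft_force: [0.2, 0.0, -2.0]
opening: 0.075
grip_force: 88.5
```

Request:
carry_out --increments '[[[-0.01,-0.03,0],[0,0,0],1],[[-0.01,-0.03,0],[0,0,0],1],[[-0.01,-0.03,0],[0,0,0],1],[[-0.01,-0.03,0],[0,0,0],1],[[-0.01,-0.03,0],[0,0,0],1]]'

```text
t: 7.15
position: [0.4897, -0.0294, 0.2645]
orientation: [0.0, -0.085, 0.996, 0.0]
ft_force: [-0.2, -0.3, -2.1]
opening: 0.072
grip_force: 88.5
```

```bash
python3 look.py w4 tab mouth throat tray loop_nominal stalk_foot
```

```text
t 7.15 pos [ 0.4897 -0.0294  0.2645] q6 -1.8628951931953772 rot [[-0.9855, -0.1695, 0.0005], [-0.1695, 0.9855, 0.0], [-0.0005, -0.0, -1.0]]
tab [(array([254.9, 255.9]), 0.95), (array([254.8, 182.8]), 0.51)]
    [ 0.6255  0.1856 -0.023 ] [0.07174090863238487, 0.04321598768323444, 0.08721079256920915, 0.18982559699141333]
mouth []
throat [(array([253.3, 225.2]), 0.69), (array([ 62.4, 225. ]), 0.65)]
    [ 0.6194  0.1831 -0.0777] [0.07286692332487739, 0.044891435373691606, 0.08704792413286074, 0.19376037609707203]
tray [(array([139.5, 212. ]), 0.75)]
loop_nominal []
stalk_foot [(array([126. , 187.2]), 0.64)]
```

View pics/w4.png

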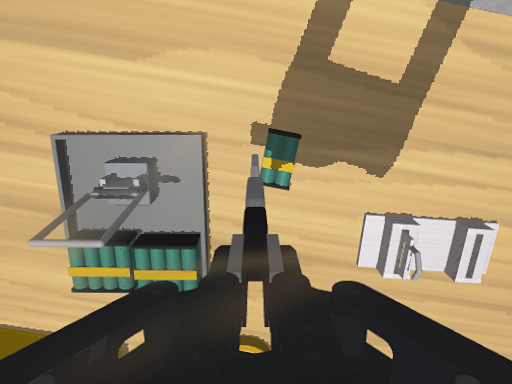

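Request:
carry_out --increments '[[[0.03,-0.03,0.01],[0,0,0],1],[[0.06,-0.06,0.02],[0,0,0],1],[[0.06,-0.06,0.02],[0,0,0],1],[[0.06,-0.06,0.02],[0,0,0],1],[[0.06,-0.06,0.02],[0,0,0],1]]'

```text
t: 8.0
position: [0.5487, -0.0896, 0.2836]
orientation: [-0.001, -0.085, 0.996, 0.0]
ft_force: [0.7, -0.0, -2.6]
opening: 0.076
grip_force: 88.6
```

```bash
rm rays.json; python3 look.py w5 tray stalk_foot tab throat; python3 - <<'E'
import cv2,numpy as np
a=cv2.imread('pics/w4.png')[160:260,20:180];b=cv2.imread('pics/w5.png')[100:260,60:260]
f=lambda x,s:cv2.resize(x,None,fx=s,fy=s,interpolation=cv2.INTER_NEAREST)
a=f(a,3);b=f(b,2.4)[:300];w=max(a.shape[1],b.shape[1])
p=lambda x:np.pad(x,((0,0),(0,w-x.shape[1]),(0,0)))
cv2.imwrite('pics/w45.png',np.vstack([p(a),p(b)])[:600])
E
```

```text
t 8.0 pos [ 0.5487 -0.0896  0.2836] q6 -1.956687773293546 rot [[-0.9857, -0.1685, -0.0012], [-0.1685, 0.9857, 0.0004], [0.0012, 0.0006, -1.0]]
tray [(array([194.6, 172.1]), 0.89), (array([333.1, 113.8]), 0.44)]
stalk_foot [(array([190.5, 138.7]), 0.67), (array([256.2, 180.6]), 0.41), (array([255.1, 223.7]), 0.28)]
tab [(array([252.1, 253.1]), 0.7)]
throat [(array([254.5, 226.7]), 0.57), (array([196.5, 175. ]), 0.38)]
```

View pics/w45.png

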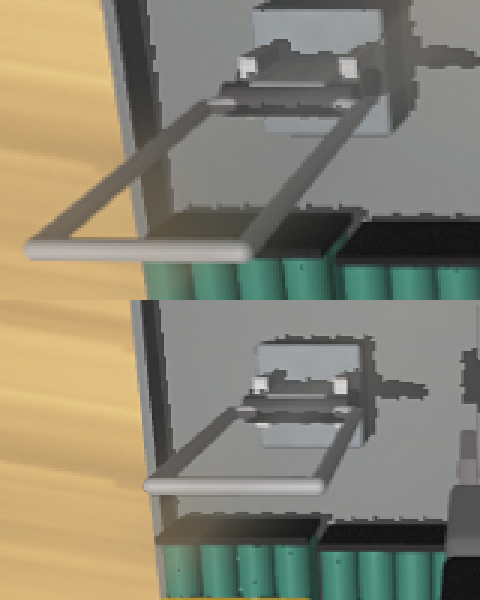

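```bash
python3 - <<'E'
from h import *
np.set_printoptions(precision=4,suppress=True)
C={}
for n in("w4","w5"):
    d=np.load(f"pics/{n}.npz");C[n]=(d["K"],d["D"],d["R"],d["t"])
P={"L":((320/12,242.8),(120.3,177.1)),"R":((103.4,242.8),(195.8,177.1))}
P["L"]=((28.3,242.8),(120.3,177.1))
E=[]
for k,(a,b) in P.items():
    X,r=tri([ray(C["w4"],a),ray(C["w5"],b)]);print(k,X,r);E.append(X)
d=E[0]-E[1];print("len",np.linalg.norm(d),"yaw",np.degrees(np.arctan2(-d[0],d[1])),"mid",(E[0]+E[1])/2)
F,r=tri([ray(C["w4"],(126,187.2)),ray(C["w5"],(190.5,138.7))]);print("foot",F,r)
F,r=tri([ray(C["w4"],(139.5,212)),ray(C["w5"],(194.6,172.1))]);print("tray",F,r)
for z in(.162,.165):
  for n,i in(("w4",0),("w5",1)): print(z,n,[onz(C[n],P[k][i],z) for k in P])
# scene check
im=get_image("scene");c=cam(im);save(im,"s1")
m=(E[0]+E[1])/2;print("scene proj",proj(c,[E[0],E[1],m]))
t=get_image("top");ct=cam(t);save(t,"t1");print("top proj",proj(ct,[E[0],E[1]]))
for th in("mouth","tab","throat"):
    rs=[]
    for I,cc in((im,c),(t,ct)):
        L=landmark_of(th,I);print(th,[(l["pixel"],l["conf"]) for l in L[:2]])
        if L:rs.append(ray(cc,L[0]["pixel"]))
    if len(rs)==2:print(*tri(rs))
a=cv2.imread("pics/s1.png")[110:240,160:320]
cv2.imwrite("pics/s1c.png",cv2.resize(a,None,fx=4,fy=4,interpolation=cv2.INTER_NEAREST))
E
```

```text
L [ 0.5598 -0.1935  0.165 ] [0.0002130718912255132, 0.00021307189122554302]
R [ 0.5497 -0.1356  0.165 ] [0.00046223397721913357, 0.00046223397721913595]
len 0.05883440127123417 yaw -170.11017857332524 mid [ 0.5547 -0.1645  0.165 ]
foot [ 0.5387 -0.1606  0.0519] [0.0009830818687021872, 0.0009830818687021664]
tray [ 0.5882 -0.1605 -0.007 ] [6.813279801162608e-05, 6.813279801149093e-05]
0.162 w4 [array([ 0.5613, -0.1955,  0.162 ]), array([ 0.5509, -0.1371,  0.162 ])]
0.162 w5 [array([ 0.5608, -0.1944,  0.162 ]), array([ 0.5508, -0.1356,  0.162 ])]
0.165 w4 [array([ 0.5596, -0.1936,  0.165 ]), array([ 0.5494, -0.1359,  0.165 ])]
0.165 w5 [array([ 0.5599, -0.1934,  0.165 ]), array([ 0.55  , -0.1352,  0.165 ])]
scene proj [[189.5234 186.179 ]
 [206.1067 179.4602]
 [197.8939 182.7859]]
top proj [[318.585  208.3793]
 [299.8527 213.0757]]
mouth [([224.0, 157.4], 0.77)]
mouth []
tab [([219.0, 137.5], 0.9)]
tab [([288.8, 206.4], 0.36)]
[ 0.5534 -0.0894  0.2947] [0.002793984870170917, 0.0027939848701708913]
throat [([220.1, 149.4], 0.86)]
throat [([286.9, 210.0], 0.56)]
[ 0.5501 -0.087   0.2536] [0.002896293780410089, 0.0028962937804100333]
```

View pics/s1c.png

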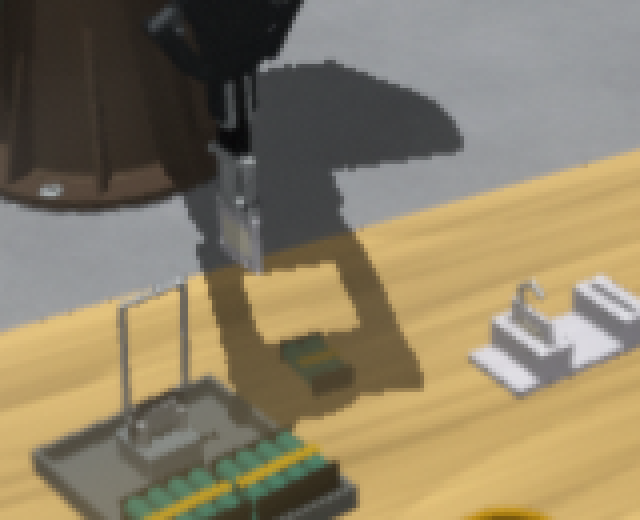

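Request:
carry_out --increments '[[[0,0,0.02],[0,0,0],1],[[0.003,-0.035,0.02],[0,0,0],1],[[0.006,-0.075,0.02],[0,0,0],1],[[0.006,-0.075,0.012],[0,0,0],1],[[0.006,-0.075,0.008],[0,0,0],1]]'

```text
t: 9.15
position: [0.5551, -0.1657, 0.2913]
orientation: [-0.0, -0.084, 0.996, 0.0]
ft_force: [0.1, -0.5, -2.3]
opening: 0.074
grip_force: 88.7
```

Request:
carry_out --increments '[[[0,0,0],[0,0,0],1],[[0,0,-0.001],[0,0,0],1],[[0,0,-0.002],[0,0,0],1],[[0,0,-0.003],[0,0,0],1],[[0,0,-0.003],[0,0,0],1]]'

```text
t: 9.65
position: [0.5555, -0.1647, 0.2891]
orientation: [0.0, -0.085, 0.996, 0.0]
ft_force: [-0.5, -0.1, -2.1]
opening: 0.071
grip_force: 88.7
```

Request:
carry_out --increments '[[[0,0,-0.0005],[0,0,0],1],[[0,0,-0.001],[0,0,0],1],[[0,0,-0.0015],[0,0,0],1],[[0,0,-0.002],[0,0,0],1],[[0,0,-0.002],[0,0,0],1]]'

```text
t: 10.15
position: [0.5554, -0.165, 0.287]
orientation: [-0.0, -0.085, 0.996, 0.0]
ft_force: [-0.9, -0.1, -2.5]
opening: 0.075
grip_force: 88.7
```

Request:
carry_out --increments '[[[0,0,-0.0005],[0,0,0],1],[[0,0,-0.001],[0,0,0],1],[[0,0,-0.0015],[0,0,0],1],[[0,0,-0.0015],[0,0,0],1],[[0,0,-0.0015],[0,0,0],1]]'

```text
t: 10.65
position: [0.5555, -0.165, 0.2856]
orientation: [-0.0, -0.085, 0.996, 0.0]
ft_force: [0.7, -0.1, -2.2]
opening: 0.073
grip_force: 88.7
```

Request:
carry_out --increments '[[[0,0,-0.0005],[0,0,0],1],[[0,0,-0.001],[0,0,0],1],[[0,0,-0.0015],[0,0,0],1],[[0,0,-0.0015],[0,0,0],1],[[0,0,-0.0015],[0,0,0],1]]'

```text
t: 11.15
position: [0.556, -0.1652, 0.2848]
orientation: [0.001, -0.085, 0.996, -0.0]
ft_force: [-0.1, -0.2, 6.0]
opening: 0.072
grip_force: 90.1
```

Request:
carry_out --increments '[[[0,0,0.01],[0,0,0],1],[[-0.03,-0.005,0.011],[0,0,0],1],[[-0.059,-0.0103,0.01],[0,0,0],1],[[-0.059,-0.0103,-0.025],[0,0,0],1],[[-0.059,-0.0103,-0.06],[0,0,0],1]]'

```text
t: 11.65
position: [0.4966, -0.1759, 0.2249]
orientation: [0.001, -0.084, 0.996, -0.001]
ft_force: [0.2, -0.9, -2.4]
opening: 0.075
grip_force: 88.7
```

Request:
carry_out --increments '[[[0,0,-0.012],[0,0,0],1],[[0,0,-0.016],[0,0,0],1],[[0,0,-0.016],[0,0,0],1],[[0,0,-0.016],[0,0,0],1],[[0,0,-0.016],[0,0,0],1]]'

```text
t: 12.15
position: [0.4972, -0.1756, 0.2093]
orientation: [0.001, -0.085, 0.996, -0.0]
ft_force: [0.1, 0.8, -0.8]
opening: 0.078
grip_force: 88.7
```

```bash
python3 - <<'E'
from h import *
np.set_printoptions(precision=4,suppress=True)
o=get_obs();print(o["t"],o["position"],o["ft_force"])
b=get_image("scene");save(b,"s2",(170,120,290,240),5)
c=cam(b)
for th in("mouth","throat","tag","tab"):
    print(th,[(l["pixel"],round(l["conf"],2)) for l in landmark_of(th,b)[:2]])
bar=np.array([.5547,-.1645,.1644]);print("bar",proj(c,[bar]), "expected mouth",proj(c,[o["position"]+np.array([.985*.016,.172*.016,.0738-.0765-.003+.0-.040+.0])]))
E
```

```text
12.15 [ 0.4972 -0.1756  0.2093] [ 0.0602  0.8453 -0.8034]
mouth [([189.4, 179.0], 0.68)]
throat [([186.7, 166.7], 0.6)]
tag [([185.5, 195.7], 0.74), ([293.5, 196.9], 0.6)]
tab [([182.6, 160.6], 0.66)]
bar [[197.9165 182.9413]] expected mouth [[190.0471 177.716 ]]
```

View pics/s2.png

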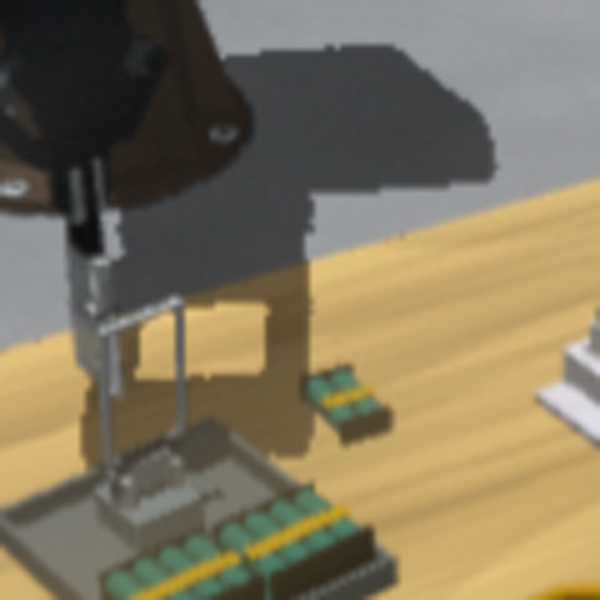

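Request:
carry_out --increments '[[[0.0099,0.0017,-0.0005],[0,0,0],1],[[0.0197,0.0034,-0.0005],[0,0,0],1],[[0.0276,0.0048,-0.0005],[0,0,0],1],[[0.0315,0.0055,-0.0005],[0,0,0],1],[[0.0315,0.0055,-0.0005],[0,0,0],1]]'

```text
t: 12.9
position: [0.5286, -0.1696, 0.2074]
orientation: [-0.0, -0.085, 0.996, 0.0]
ft_force: [1.0, 0.4, -2.6]
opening: 0.076
grip_force: 88.7
```

Request:
carry_out --increments '[[[0.001,0.0002,0],[0,0,0],1],[[0.002,0.0003,0],[0,0,0],1],[[0.003,0.0005,0],[0,0,0],1],[[0.004,0.0007,0],[0,0,0],1],[[0.004,0.0007,0],[0,0,0],1]]'

```text
t: 13.4
position: [0.532, -0.1692, 0.2077]
orientation: [0.0, -0.085, 0.996, -0.0]
ft_force: [0.5, 0.1, -1.9]
opening: 0.074
grip_force: 88.7
```

Request:
carry_out --increments '[[[0.001,0.0002,0],[0,0,0],1],[[0.002,0.0003,0],[0,0,0],1],[[0.003,0.0005,0],[0,0,0],1],[[0.004,0.0007,0],[0,0,0],1],[[0.004,0.0007,0],[0,0,0],1]]'

```text
t: 13.9
position: [0.5358, -0.1684, 0.2075]
orientation: [-0.0, -0.085, 0.996, 0.0]
ft_force: [-4.4, -1.0, -0.6]
opening: 0.08
grip_force: 88.9
```

Request:
carry_out --increments '[[[0.001,0.0002,0],[0,0,0],1],[[0.002,0.0003,0],[0,0,0],1],[[0.003,0.0005,0],[0,0,0],1],[[0.003,0.0005,0],[0,0,0],1],[[0.003,0.0005,0],[0,0,0],1]]'

```text
t: 14.4
position: [0.5388, -0.1679, 0.2075]
orientation: [-0.0, -0.085, 0.996, 0.0]
ft_force: [-4.9, -0.6, -0.3]
opening: 0.074
grip_force: 88.8
```

Request:
carry_out --increments '[[[0.001,0.0002,0],[0,0,0],1],[[0.002,0.0003,0],[0,0,0],1],[[0.003,0.0005,0],[0,0,0],1],[[0.003,0.0005,0],[0,0,0],1],[[0.003,0.0005,0],[0,0,0],1]]'

```text
t: 14.9
position: [0.5417, -0.1674, 0.2075]
orientation: [-0.0, -0.085, 0.996, 0.0]
ft_force: [-4.9, -1.5, -0.8]
opening: 0.075
grip_force: 88.6
```

Request:
carry_out --increments '[[[0.001,0.0002,0],[0,0,0],1],[[0.002,0.0003,0],[0,0,0],1],[[0.003,0.0005,0],[0,0,0],1],[[0.003,0.0005,0],[0,0,0],1],[[0.003,0.0005,0],[0,0,0],1]]'

```text
t: 15.4
position: [0.5445, -0.1669, 0.2073]
orientation: [-0.001, -0.085, 0.996, 0.0]
ft_force: [-6.4, -0.3, -1.6]
opening: 0.075
grip_force: 88.4
```

Request:
carry_out --increments '[[[0.001,0.0002,0],[0,0,0],1],[[0.002,0.0003,0],[0,0,0],1],[[0.003,0.0005,0],[0,0,0],1],[[0.003,0.0005,0],[0,0,0],1],[[0.003,0.0005,0],[0,0,0],1]]'

```text
t: 15.9
position: [0.5473, -0.1663, 0.2072]
orientation: [-0.001, -0.085, 0.996, 0.0]
ft_force: [-6.6, -1.7, -3.0]
opening: 0.074
grip_force: 88.3
```

Request:
carry_out --increments '[[[0.001,0.0002,0],[0,0,0],1],[[0.002,0.0003,0],[0,0,0],1],[[0.003,0.0005,0],[0,0,0],1],[[0.003,0.0005,0],[0,0,0],1],[[0.003,0.0005,0],[0,0,0],1]]'

```text
t: 16.4
position: [0.5502, -0.1658, 0.2071]
orientation: [-0.001, -0.085, 0.996, 0.0]
ft_force: [-6.2, -1.3, -5.0]
opening: 0.071
grip_force: 88.2
```

Request:
carry_out --increments '[[[0.001,0.0002,0],[0,0,0],1],[[0.002,0.0003,0],[0,0,0],1],[[0.003,0.0005,0],[0,0,0],1],[[0.003,0.0005,0],[0,0,0],1],[[0.003,0.0005,0],[0,0,0],1]]'

```text
t: 16.9
position: [0.5532, -0.1652, 0.207]
orientation: [-0.001, -0.085, 0.996, 0.0]
ft_force: [-6.2, -1.3, -5.0]
opening: 0.075
grip_force: 88.2
```

Request:
carry_out --increments '[[[0.001,0.0002,0],[0,0,0],1],[[0.002,0.0003,0],[0,0,0],1],[[0.002,0.0003,0],[0,0,0],1],[[0.002,0.0003,0],[0,0,0],1],[[0.002,0.0003,0],[0,0,0],1]]'

```text
t: 17.4
position: [0.5563, -0.1652, 0.2078]
orientation: [0.0, -0.085, 0.996, -0.0]
ft_force: [-0.8, -0.3, -1.2]
opening: 0.078
grip_force: 89.5
```

Request:
carry_out --increments '[[[0.001,0.0002,0],[0,0,0],1],[[0.002,0.0003,0],[0,0,0],1],[[0.002,0.0003,0],[0,0,0],1],[[0.002,0.0003,0],[0,0,0],1],[[0.002,0.0003,0],[0,0,0],1]]'

```text
t: 17.9
position: [0.5579, -0.1648, 0.2076]
orientation: [-0.0, -0.085, 0.996, -0.0]
ft_force: [0.4, -0.4, -1.9]
opening: 0.076
grip_force: 89.5
```

Request:
carry_out --increments '[[[0.0005,0.0001,0],[0,0,0],1],[[0.001,0.0002,0],[0,0,0],1],[[0.0015,0.0003,0],[0,0,0],1],[[0.002,0.0003,0],[0,0,0],1],[[0.002,0.0003,0],[0,0,0],1]]'

```text
t: 18.4
position: [0.5598, -0.1645, 0.2074]
orientation: [-0.0, -0.085, 0.996, 0.0]
ft_force: [-1.8, -0.2, -2.2]
opening: 0.07
grip_force: 89.3
```

Request:
carry_out --increments '[[[0.0005,0.0001,0],[0,0,0],1],[[0.001,0.0002,0],[0,0,0],1],[[0.0015,0.0003,0],[0,0,0],1],[[0.002,0.0003,0],[0,0,0],1],[[0.002,0.0003,0],[0,0,0],1]]'

```text
t: 18.9
position: [0.5617, -0.1642, 0.2074]
orientation: [-0.0, -0.085, 0.996, 0.0]
ft_force: [-4.4, 0.0, -3.4]
opening: 0.073
grip_force: 89.0
```

Request:
carry_out --increments '[[[-0.0047,-0.0008,0],[0,0,0],1],[[-0.0047,-0.0008,-0.003],[0,0,0],1],[[-0.0047,-0.0008,-0.006],[0,0,0],1],[[-0.0047,-0.0008,-0.007],[0,0,0],1],[[-0.0047,-0.0008,-0.0075],[0,0,0],1]]'

```text
t: 19.4
position: [0.5574, -0.165, 0.1999]
orientation: [0.0, -0.085, 0.996, -0.0]
ft_force: [-0.4, -0.8, -1.9]
opening: 0.074
grip_force: 89.5
```

Request:
carry_out --increments '[[[0,0,-0.0005],[0,0,0],1],[[0,0,-0.001],[0,0,0],1],[[0,0,-0.001],[0,0,0],1],[[0,0,-0.001],[0,0,0],1],[[0,0,-0.001],[0,0,0],1]]'

```text
t: 19.9
position: [0.5578, -0.1652, 0.1997]
orientation: [0.001, -0.085, 0.996, -0.0]
ft_force: [-0.6, -1.1, 6.1]
opening: 0.076
grip_force: 88.8
```

Request:
carry_out --increments '[[[0,0,0.0006],[0,0,0],1],[[0,0,0.0006],[0,0,0],1],[[0,0,0.0006],[0,0,0],1],[[0,0,0.0006],[0,0,0],1],[[0,0,0.0006],[0,0,0],1]]' --force 20

```text
t: 20.4
position: [0.5574, -0.1651, 0.1998]
orientation: [0.0, -0.085, 0.996, -0.0]
ft_force: [-0.5, -0.4, 4.8]
opening: 0.072
grip_force: 88.5
```

```bash
python3 - <<'E'
from h import *
b=get_image("scene");save(b,"s3",(180,130,240,230),6)
o=get_obs();print(o["position"],o["ft_force"],o["wrist_torque"],o["opening"])
w=get_image("wrist");save(w,"w6")
a=cv2.imread("pics/s3.png");c=cv2.imread("pics/w6.png")[100:300,180:330];c=cv2.resize(c,(440,587),interpolation=cv2.INTER_CUBIC)
h=587;a=cv2.resize(a,(int(a.shape[1]*h/a.shape[0]),h));cv2.imwrite("pics/c3.png",np.hstack([a,c])[:, :800])
E
```

```text
[ 0.55737164 -0.16505467  0.19980583] [0.20045846 0.33015882 4.86970706] [ 0.00516253 -0.0013573  -0.03967466] 0.07045456187886415
```

View pics/c3.png

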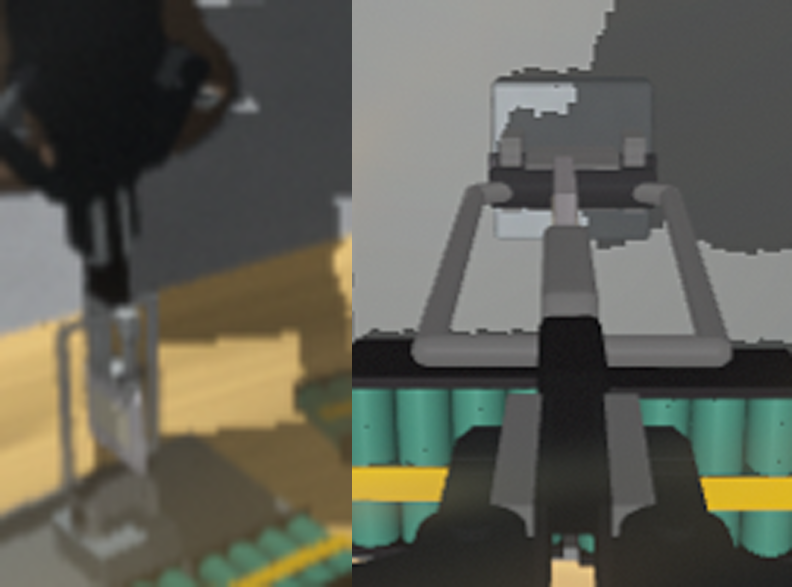

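Request:
carry_out --increments '[[[0,0,0.0005],[0,0,0],1],[[0,0,0.001],[0,0,0],1],[[0,0,0.0012],[0,0,0],1],[[0,0,0.0012],[0,0,0],1],[[0,0,0.0012],[0,0,0],1]]'

```text
t: 21.0
position: [0.5571, -0.165, 0.2007]
orientation: [-0.0, -0.085, 0.996, 0.0]
ft_force: [-0.0, -0.1, -2.5]
opening: 0.073
grip_force: 87.4
```

Request:
carry_out --increments '[[[0,0,-0.0006],[0,0,0],1],[[0,0,-0.0006],[0,0,0],1],[[0,0,-0.0006],[0,0,0],0.92],[[0,0,-0.0006],[0,0,0],0.9],[[0,0,-0.0006],[0,0,0],0.88]]' --force 20

```text
t: 21.5
position: [0.5572, -0.165, 0.2003]
orientation: [-0.0, -0.085, 0.996, 0.0]
ft_force: [-0.7, -0.1, -1.5]
opening: 0.117
grip_force: 12.6
```

Request:
carry_out --increments '[[[0,0,0],[0,0,0],0.86],[[0,0,0],[0,0,0],0.84],[[0,0,0],[0,0,0],0.82],[[0,0,0],[0,0,0],0.8],[[0,0,0],[0,0,0],0.8]]'

```text
t: 22.0
position: [0.5573, -0.165, 0.2003]
orientation: [0.0, -0.085, 0.996, -0.0]
ft_force: [-1.0, -0.3, 0.2]
opening: 0.198
grip_force: 0.0
```

```bash
python3 - <<'E'
from h import *
w=get_image("wrist");b=get_image("scene");save(b,"s4",(180,130,240,230),6);o=get_obs();print(o["ft_force"],o["opening"]);save(w,"w7")
for th in("tab","throat","tag","mouth"): print(th,[(l["pixel"],round(l["conf"],2)) for l in landmark_of(th,w)[:1]],[(l["pixel"],round(l["conf"],2)) for l in landmark_of(th,b)[:1]])
a=cv2.imread("pics/s4.png");c=cv2.imread("pics/w7.png")[100:300,180:330];c=cv2.resize(c,(440,587),interpolation=cv2.INTER_CUBIC)
h=587;a=cv2.resize(a,(int(a.shape[1]*h/a.shape[0]),h));cv2.imwrite("pics/c4.png",np.hstack([a,c])[:, :800])
E
```

```text
[-0.03101648  0.83387441  0.30924758] 0.19935924811318192
tab [([252.7, 263.6], 0.57)] [([198.2, 175.2], 0.66)]
throat [([252.4, 228.0], 0.91)] [([198.5, 179.5], 0.52)]
tag [([255.1, 171.1], 0.6)] [([200.1, 205.9], 0.81)]
mouth [([252.6, 168.3], 0.71)] [([203.7, 190.7], 0.87)]
```

View pics/c4.png

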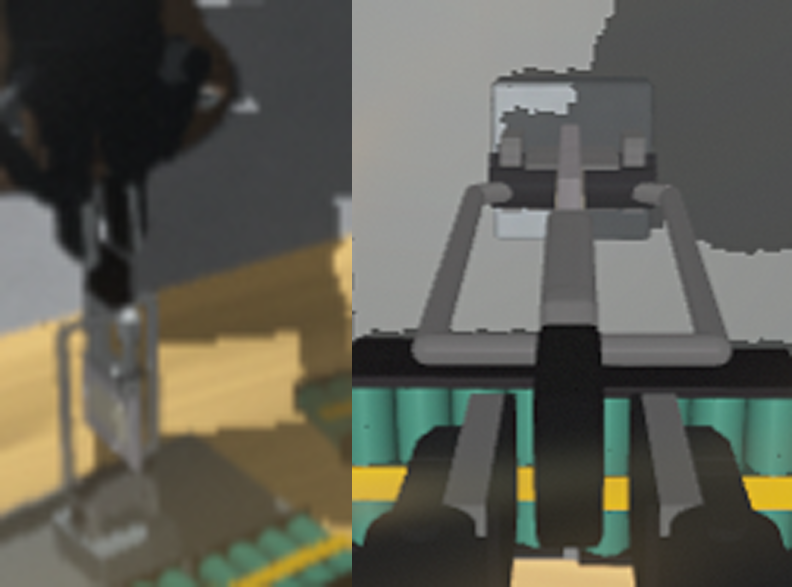

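```bash
cat > tilt.py <<'E'
from h import *
np.set_printoptions(precision=1,suppress=True)
ex=np.array([.985,.172,0]);ey=np.array([-.172,.985,0]);bar=np.array([.5547,-.1645,.1644])
def inpl(c,p):
    o,d=ray(c,p);X=o+d*((bar-o)@ey)/(d@ey);return np.array([(X-bar)@ex,X[2]-bar[2]])*1e3
if __name__=="__main__":
    o=get_obs();w=get_image("wrist");c=cam(w,o);s=get_image("scene");cs=cam(s)
    g=lambda u:(u/440*150+180)
    print("upright corner",inpl(c,(g(564-352),100+157*200/587)),"tilted",inpl(c,(g(569-352),100+125*200/587)))
    for n,im,cc in(("w",w,c),("s",s,cs)):
        for th in("tab","throat","mouth","tag"):
            L=landmark_of(th,im)
            if L: print(n,th,L[0]["pixel"],round(L[0]["conf"],2),inpl(cc,L[0]["pixel"]))
    save(w,"w8",(210,110,300,290),3);print(o["t"])
E
python3 tilt.py
```

```text
upright corner [-67.  192.6] tilted [-69.3 213.8]
w tab [249.1, 263.4] 0.79 [-67.7 184.3]
w throat [252.8, 227.5] 0.7 [-70.6 193.3]
w tag [252.5, 168.1] 0.67 [-67.8 193.4]
s tab [195.8, 171.8] 0.62 [-6.2 35.6]
s throat [196.5, 181.1] 0.82 [-7.3  3. ]
s mouth [199.9, 190.4] 0.7 [  7.5 -22.6]
s tag [196.2, 207.1] 0.61 [ -24.8 -100. ]
22.5
```

```bash
python3 - <<'E'
from tilt import *
o=get_obs();w=get_image("wrist");c=cam(w,o);save(w,"w9")
for n in("w6","w7","w9"):
    a=cv2.imread(f"pics/{n}.png")[:,:,:].astype(int)[130:300,250:257].mean((1,2));print(n,[ (130+i,int(a[i])) for i in range(0,170) if i==0 or abs(a[i]-a[i-1])>9])
def P(x,z,th,bx):
    dx,dz=x-bx,z-83;X=bar+(ex*(dx*np.cos(th)+dz*np.sin(th))+np.array([0,0,1])*(-dx*np.sin(th)+dz*np.cos(th)))/1e3
    return proj(c,[X])[0,1]
for th in(0,.05,.1,.15,.2):
    print(th,[(bx,[round(P(x,z,th,bx),1) for x,z in((-25,0),(-25,47),(-18,47),(-18,96),(-14,96),(-14,122),(14,122))]) for bx in(-3,0)])
E
```

```text
w6 [(130, 171), (135, 125), (139, 85), (166, 128), (176, 119), (177, 85), (200, 107), (207, 87), (208, 17), (282, 55), (283, 65), (286, 71), (287, 100), (290, 134), (291, 172), (292, 186)]
w7 [(130, 160), (135, 127), (139, 86), (143, 109), (161, 132), (171, 109), (172, 90), (210, 70), (211, 18), (286, 69), (287, 102), (290, 145), (291, 181)]
w9 [(130, 161), (135, 127), (139, 86), (141, 104), (160, 130), (171, 89), (211, 17), (287, 84), (288, 115), (290, 139), (291, 175), (292, 188)]
0 [(-3, [np.float64(153.7), np.float64(165.8), np.float64(176.6), np.float64(198.8), np.float64(206.4), np.float64(225.1), np.float64(282.9)]), (0, [np.float64(149.8), np.float64(161.1), np.float64(172.0), np.float64(193.0), np.float64(200.7), np.float64(218.5), np.float64(277.0)])]
0.05 [(-3, [np.float64(148.6), np.float64(163.4), np.float64(174.2), np.float64(200.5), np.float64(208.0), np.float64(229.8), np.float64(285.7)]), (0, [np.float64(144.6), np.float64(158.7), np.float64(169.6), np.float64(194.8), np.float64(202.4), np.float64(223.4), np.float64(280.0)])]
0.1 [(-3, [np.float64(143.5), np.float64(161.1), np.float64(171.8), np.float64(202.3), np.float64(209.6), np.float64(234.4), np.float64(288.1)]), (0, [np.float64(139.5), np.float64(156.4), np.float64(167.2), np.float64(196.7), np.float64(204.1), np.float64(228.2), np.float64(282.7)])]
0.15 [(-3, [np.float64(138.4), np.float64(158.8), np.float64(169.5), np.float64(204.1), np.float64(211.3), np.float64(239.0), np.float64(290.4)]), (0, [np.float64(134.4), np.float64(154.1), np.float64(164.9), np.float64(198.6), np.float64(205.9), np.float64(233.0), np.float64(285.2)])]
0.2 [(-3, [np.float64(133.3), np.float64(156.6), np.float64(167.2), np.float64(206.0), np.float64(212.9), np.float64(243.5), np.float64(292.3)]), (0, [np.float64(129.4), np.float64(152.0), np.float64(162.7), np.float64(200.6), np.float64(207.7), np.float64(237.8), np.float64(287.5)])]
```

Request:
carry_out --increments '[[[0,0,0],[0,0,0],0.85],[[0,0,0],[0,0,0],0.9],[[0,0,0],[0,0,0],1],[[0,0,0],[0,0,0],1],[[0,0,0],[0,0,0],1]]' --force 40

```text
t: 23.55
position: [0.5573, -0.1651, 0.2004]
orientation: [0.0, -0.085, 0.996, -0.0]
ft_force: [-0.3, 0.3, 1.7]
opening: 0.098
grip_force: 39.1
```

Request:
carry_out --increments '[[[0,0,0.0015],[0,0,0],1],[[0,0,0.003],[0,0,0],1],[[-0.0039,-0.0007,0.003],[0.6,-3.4,0],1],[[-0.0079,-0.0014,0.003],[1.19,-6.8,0],1],[[-0.0079,-0.0014,0.003],[1.19,-6.8,0],1]]'

```text
t: 24.05
position: [0.5475, -0.1664, 0.2032]
orientation: [0.06, -0.084, 0.995, 0.006]
ft_force: [-1.2, 0.2, -1.9]
opening: 0.1
grip_force: 39.0
```

```bash
python3 - <<'E'
from tilt import *
for i in range(1):
    o=get_obs();w=get_image("wrist");print(o["t"],o["position"]*1e3,o["ft_force"],o["opening"],(o["wrist_torque"]).round(3))
c=cam(w,o);b=[]
save(w,"w10")
a=cv2.imread("pics/w10.png").astype(int)[130:300,250:257].mean((1,2));print([(130+i,int(a[i])) for i in range(1,170) if abs(a[i]-a[i-1])>9])
def P(x,z,th,bx,up=3):
    dx,dz=x-bx,z-83;X=bar+(ex*(dx*np.cos(th)+dz*np.sin(th))+np.array([0,0,1])*(-dx*np.sin(th)+dz*np.cos(th)+up))/1e3
    return float(proj(c,[X])[0,1])
for th in(-.05,0,.05):
    print(th,[(bx,[round(P(x,z,th,bx),1) for x,z in((-25,0),(-25,47),(-18,47),(-18,96),(-14,96),(-14,122),(14,122))]) for bx in(-3,0,3)])
E
```

```text
24.05 [ 547.5 -166.4  203.2] [-1.2  0.2 -1.9] 0.10015322306078615 [0.1 0.2 0. ]
[(139, 104), (159, 127), (169, 108), (170, 89), (210, 62), (211, 19), (286, 95), (287, 159), (288, 179)]
-0.05 [(-3, [153.7, 171.0, 181.6, 211.6, 218.9, 243.3, 296.9]), (0, [149.9, 166.4, 177.1, 206.1, 213.4, 237.1, 291.5]), (3, [145.9, 161.8, 172.6, 200.5, 207.9, 230.9, 286.0])]
0 [(-3, [148.7, 168.8, 179.3, 213.4, 220.5, 247.8, 299.2]), (0, [144.9, 164.2, 174.9, 208.0, 215.2, 241.9, 294.0]), (3, [140.9, 159.6, 170.3, 202.5, 209.8, 235.8, 288.8])]
0.05 [(-3, [143.8, 166.7, 177.1, 215.3, 222.2, 252.3, 301.2]), (0, [139.9, 162.2, 172.7, 210.0, 217.0, 246.6, 296.3]), (3, [135.9, 157.5, 168.2, 204.6, 211.7, 240.8, 291.3])]
```

Request:
carry_out --increments '[[[0,0,0],[0,0,0],1],[[0,0,-0.001],[0,0,0],1],[[0,0,-0.002],[0,0,0],1],[[0,0,-0.0025],[0,0,0],1],[[0,0,-0.0025],[0,0,0],1]]'

```text
t: 24.6
position: [0.5496, -0.1663, 0.2007]
orientation: [0.06, -0.085, 0.995, 0.005]
ft_force: [1.2, -0.4, -1.2]
opening: 0.098
grip_force: 39.3
```

Request:
carry_out --increments '[[[0,0,-0.0004],[0,0,0],1],[[0,0,-0.0004],[0,0,0],0.92],[[0,0,-0.0004],[0,0,0],0.9],[[0,0,-0.0004],[0,0,0],0.88],[[0,0,-0.0004],[0,0,0],0.86]]' --force 20

```text
t: 25.1
position: [0.5493, -0.1665, 0.2004]
orientation: [0.06, -0.084, 0.995, 0.005]
ft_force: [0.6, -0.1, -0.4]
opening: 0.132
grip_force: 0.0
```

Request:
carry_out --increments '[[[0,0,0],[0,0,0],0.85],[[0,0,0],[0,0,0],0.84],[[0,0,0],[0,0,0],0.83],[[0,0,0],[0,0,0],0.82],[[0,0,0],[0,0,0],0.8]]'

```text
t: 25.6
position: [0.5494, -0.1664, 0.2004]
orientation: [0.06, -0.084, 0.995, 0.005]
ft_force: [0.1, 0.5, 0.3]
opening: 0.196
grip_force: 0.0
```

```bash
cat > fit.py <<'E'
from tilt import *
import sys
o=get_obs();w=get_image("wrist");print(o["t"],o["position"]*1e3,o["ft_force"],o["opening"])
c=cam(w,o);n=sys.argv[1];save(w,n)
a=cv2.imread(f"pics/{n}.png").astype(int)[130:300,250:257].mean((1,2));print([(130+i,int(a[i])) for i in range(1,170) if abs(a[i]-a[i-1])>9])
def P(x,z,th,bx,up=0):
    dx,dz=x-bx,z-83;X=bar+(ex*(dx*np.cos(th)+dz*np.sin(th))+np.array([0,0,1])*(-dx*np.sin(th)+dz*np.cos(th)+up))/1e3
    return float(proj(c,[X])[0,1])
for th in(-.1,-.05,0,.05,.1):
    print(th,[(bx,[round(P(x,z,th,bx),1) for x,z in((-25,0),(-25,47),(-18,47),(-18,96),(-14,96),(14,122))]) for bx in(-3,0,3)])
E
python3 fit.py w11
```

```text
25.6 [ 549.4 -166.4  200.4] [0.1 0.5 0.3] 0.19596226342456696
[(148, 97), (162, 134), (172, 118), (173, 88), (211, 16), (286, 97), (287, 162), (288, 181)]
-0.1 [(-3, [156.5, 170.6, 181.3, 206.5, 213.9, 291.0]), (0, [152.6, 165.9, 176.7, 200.8, 208.3, 285.3]), (3, [148.6, 161.3, 172.1, 195.1, 202.7, 279.5])]
-0.05 [(-3, [151.4, 168.2, 178.9, 208.2, 215.5, 293.5]), (0, [147.5, 163.6, 174.3, 202.6, 210.1, 288.0]), (3, [143.5, 158.9, 169.8, 197.0, 204.5, 282.5])]
0 [(-3, [146.4, 166.0, 176.6, 210.0, 217.2, 295.8]), (0, [142.4, 161.4, 172.1, 204.5, 211.8, 290.6]), (3, [138.5, 156.7, 167.5, 199.0, 206.4, 285.3])]
0.05 [(-3, [141.4, 163.8, 174.3, 211.8, 218.8, 297.8]), (0, [137.4, 159.3, 169.9, 206.5, 213.6, 292.9]), (3, [133.5, 154.6, 165.4, 201.1, 208.3, 287.9])]
0.1 [(-3, [136.4, 161.8, 172.2, 213.7, 220.5, 299.6]), (0, [132.5, 157.3, 167.8, 208.6, 215.4, 295.0]), (3, [128.5, 152.7, 163.3, 203.3, 210.3, 290.3])]
```

Request:
carry_out --increments '[[[0,0,0],[0,0,0],0.75],[[0,0,0],[0,0,0],0.7],[[0,0,0],[0,0,0],0.65],[[0,0,0],[0,0,0],0.6],[[0,0,0],[0,0,0],0.6]]'

```text
t: 26.15
position: [0.5493, -0.1664, 0.2004]
orientation: [0.06, -0.084, 0.995, 0.005]
ft_force: [-0.1, 0.1, -0.0]
opening: 0.403
grip_force: 0.0
```

```bash
python3 fit.py w12 | head -2;python3 fit.py w13 | head -2
```

```text
26.15 [ 549.3 -166.4  200.4] [-0.1  0.1 -0. ] 0.40257927647673103
[(148, 96), (162, 132), (172, 117), (173, 87), (211, 16), (286, 100), (287, 162), (288, 182)]
26.2 [ 549.4 -166.4  200.4] [ 0.3 -0.3 -0.2] 0.39939328052046236
[(148, 96), (162, 132), (172, 117), (173, 87), (211, 16), (286, 100), (287, 162), (288, 181)]
```

Request:
carry_out --increments '[[[0,0,0.005],[0,0,0],0.6],[[0,0,0.015],[0,0,0],0.6],[[0,0,0.035],[0,0,0],0.6],[[0,0,0.065],[0,0,0],0.6],[[-0.01,0,0.1],[0,0,0],0.6]]'

```text
t: 26.75
position: [0.5396, -0.1664, 0.3017]
orientation: [0.06, -0.084, 0.995, 0.005]
ft_force: [2.5, -1.3, -0.1]
opening: 0.403
grip_force: 0.0
```

Request:
carry_out --increments '[[[-0.03,0,0.02],[0,0,0],0.6],[[-0.06,0,0.03],[0,0,0],0.6],[[-0.06,0,0.03],[0,0,0],0.6],[[-0.06,0,0.03],[0,0,0],0.6],[[-0.06,0,0.03],[0,0,0],0.6]]'

```text
t: 27.25
position: [0.4799, -0.1665, 0.3306]
orientation: [0.06, -0.084, 0.995, 0.005]
ft_force: [0.5, -1.2, 0.0]
opening: 0.4
grip_force: 0.0
```

```bash
python3 - <<'E'
from h import *
o=get_obs();w=get_image("wrist");b=get_image("scene");print(o["t"],o["ft_force"])
a=b["color"][140:230,160:240,::-1];c=w["color"][100:384,120:400,::-1]
a=cv2.resize(a,(400,450),interpolation=cv2.INTER_CUBIC);c=cv2.resize(c,(400,450),interpolation=cv2.INTER_CUBIC)
cv2.imwrite("pics/fin.png",np.hstack([a,c]))
E
```

```text
27.25 [ 0.50839436 -1.2317037   0.02128221]
```

View pics/fin.png

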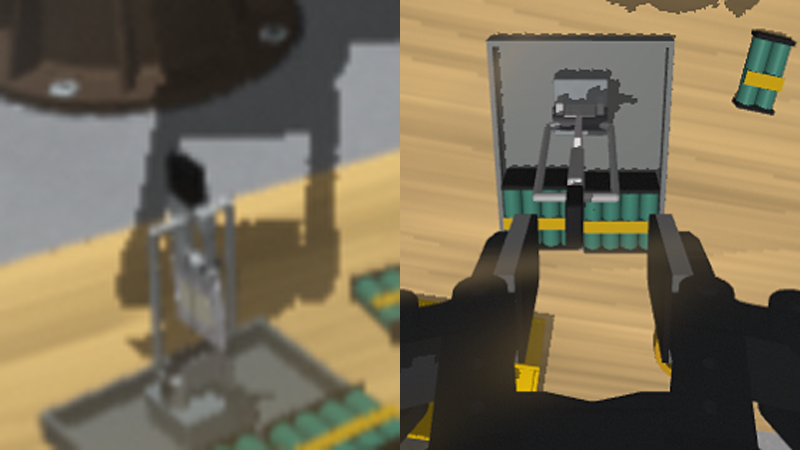

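```bash
python3 -c "
from workcell import *
print(finish_job())"
```

```text
the job is handed in; nothing more can be done
None
```

The tag is snapped onto the loop's top bar and hangs still, released, about 3° from upright, with the gripper clear; I handed the job in at about 27 s. The push force peaked near 7 N and then dropped to zero, so I take the gate as shut, but no picture shows it directly.

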